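Put the swapped bead jars back in their own dishes

TASK

After the class the four bead jars on the craft table were put back in each other's dishes. Swap them round so that every jar stands upright and flat in the large well of the dish that shows the same shape of sample bead as the jar's own lid; the empty grey bead mat is free if a jar has to wait. Keep the jars upright, set each one down gently, and leave the green-capped glue bottle standing where it is in the middle of the far side.

Things in the scene. Friction and masses are not known exactly. Their poses are not given: they have to be found in the camera images.
- jar_ball: Loose closed clear bead jar with white lid: upright cylinder 52 mm in diameter, 54 mm high to the lid's top, 80 to 170 g. Glued on mid-lid is a dark wooden sample bead: a round ball 26 mm across (jar with bead at most 80 mm high). Origin: centre of the underside, z up; yaw is free. Starts standing in another kind's dish.
- jar_tile: Loose closed clear bead jar with white lid: upright cylinder 52 mm in diameter, 54 mm high to the lid's top, 80 to 170 g. Glued on mid-lid is a dark wooden sample bead: a flat square tile 34 x 34 x 9 mm (jar with bead at most 80 mm high). Origin: centre of the underside, z up; yaw is free. Starts standing in another kind's dish.
- jar_tube: Loose closed clear bead jar with white lid: upright cylinder 52 mm in diameter, 54 mm high to the lid's top, 80 to 170 g. Glued on mid-lid is a dark wooden sample bead: a straight tube lying down, 44 mm long, 13 mm thick (jar with bead at most 80 mm high). Origin: centre of the underside, z up; yaw is free. Starts standing in another kind's dish.
- jar_ring: Loose closed clear bead jar with white lid: upright cylinder 52 mm in diameter, 54 mm high to the lid's top, 80 to 170 g. Glued on mid-lid is a dark wooden sample bead: a flat ring 40 mm across, 10 mm thick, hole 20 mm (jar with bead at most 80 mm high). Origin: centre of the underside, z up; yaw is free. Starts standing in another kind's dish.
- dish_ball: Fixed white dish with two wells, 129 x 78 mm, rims 10 high, 5 thick. Jar well: 68 x 68 mm inside, its floor 4 mm above the table; origin under its centre at table height, z up. Smaller well beside it, along the dish's own +x, holds a fixed dark wooden sample bead 62 mm from the origin: a round ball 26 mm across (top at most 30 mm above the table).
- dish_tile: Fixed white dish with two wells, 129 x 78 mm, rims 10 high, 5 thick. Jar well: 68 x 68 mm inside, its floor 4 mm above the table; origin under its centre at table height, z up. Smaller well beside it, along the dish's own +x, holds a fixed dark wooden sample bead 62 mm from the origin: a flat square tile 34 x 34 x 9 mm (top at most 30 mm above the table).
- dish_tube: Fixed white dish with two wells, 129 x 78 mm, rims 10 high, 5 thick. Jar well: 68 x 68 mm inside, its floor 4 mm above the table; origin under its centre at table height, z up. Smaller well beside it, along the dish's own +x, holds a fixed dark wooden sample bead 62 mm from the origin: a straight tube lying down, 44 mm long, 13 mm thick (top at most 30 mm above the table).
- dish_ring: Fixed white dish with two wells, 129 x 78 mm, rims 10 high, 5 thick. Jar well: 68 x 68 mm inside, its floor 4 mm above the table; origin under its centre at table height, z up. Smaller well beside it, along the dish's own +x, holds a fixed dark wooden sample bead 62 mm from the origin: a flat ring 40 mm across, 10 mm thick, hole 20 mm (top at most 30 mm above the table).
- mat: Fixed flat grey felt bead mat, 125 (own x) x 105 (own y) x 3 mm, empty at the start: room to park one jar. Origin at the centre of its underside, on the table (z = 0).
- glue: Loose bystander: slim white craft-glue bottle with a green pointed cap, 32 mm in diameter, 106 mm high, standing on the table; not to be disturbed. Origin at the centre of its underside.

How it is judged:
By the outcome, as a careful person would: the job done as asked, in the order asked, and still so for the second after the job is handed in, with the robot touching nothing.
It also fails if it takes over 134 s, if anything falls off the work surface, if the arm or the gripper's body presses on something with over 40 N, if the wrist force passes 120 N, or if a joint passes its speed limit or range.

ROBOT

A 7-joint arm with a two-finger parallel gripper is mounted at the origin on the work surface. World frame = base frame: x ahead of the robot, y to its left, z up, the work surface at z = 0. Lengths are in m, angles in rad, forces in N, time in s.
With the tool pointing down it reaches from about 0.425 to 0.8 m from the base axis. Payload 8.3 kg.
Tool frame: the origin (TCP) lies on the centre line of the jaws, within the pads' length; the fingertips stand 19 mm ahead of it and the grasp point (between the pads) is the TCP (bot.tip_reach is the distance from the TCP to the fingertips, in m); z points along the fingers, y is the line along which they close (so a half turn about z gives the same grasp; the last joint's range is limited). The gripper opens to 85 mm and grips with 20 to 120 N. Pads are 22 mm wide; open, the fingers measure 114 mm over their backs; the gripper's body (76 mm by 85 mm) begins 54 mm behind the grasp point. The pads swing forward as they close: fully open they stand 13 mm farther back than shut.
Start: joints at [-1.377, 0.383, 0.016, 1.37, -0.006, 1.388, -0.046], TCP at [0.159, 0.605, 0.25] pointing down, gripper open.
Joint ranges: [-2.95, 2.95], [-0.25, 2.06], [-1.52, 1.56], [0.18, 2.33], [-1.44, 4.58], [0.02, 2.06], [-3.01, 3.01]. Speed limits (rad/s): [2.39, 2.39, 3.01, 3.01, 3.14, 3.14, 3.14].

INTERFACE

Orientations are given as a rotation vector (axis times angle).
In Python, from rig import bot gives the robot as it stands.
- The arm moves only by the tool arm_command, never from a script. Its argument "plan" is a list of rows, each a list of 2 entries, a list of its own where there are three numbers: the shift along the tool's x, y, z in units of 3 cm (1.0 is 3 cm), then the turn about the tool's z in units of 8 degrees (1.0 is 8 degrees). In form: [[[x, y, z], turn], ...]. A call has 1 to 12 rows; each row shifts and turns the commanded pose from where the row before left it, along the tool's axes as they then stand; what a row does not reach is not made up. A row lasts 1/10 s, in which the tool goes at most 50 mm and 8.59 degrees, less where a joint would pass 70% of its speed; a pose out of reach is approached as far as the arm can. A call with a number of a shift or a turn outside -1 to 1 is refused whole. A call with a gripper value outside its range is refused whole. "jaw" is the opening, from -1 (shut) to 1 (fully open), set as the call begins (left out, the last holds). The fingers move at their own pace and stop on an object; "newtons" is the grip in N (left out, the last holds). Time passes only in rows, so rows that do not move let the fingers close. It gives the time, the measured TCP pose, the force, the opening and the grip force at its end, in the units of the state.
- bot.state(): the state, without advancing time (a new reading comes with each control period).
- bot.read_camera(name): name is "scene" or "top" or "wrist"; returns the picture (400x640x3 uint8, red, green, blue); there is no depth.
- bot.camera_info(name): a dict with "intrinsics" (3x3 intrinsics, pixels), "extrinsics" (4x4, takes a point from camera to world coordinates). Camera axes: x right, y down, z forward; pixel columns grow to the right and rows downward; lengths in m; the calibration is good to about 2 mm. A picture is of the moment at which its call begins: read the wrist's pose just before it. camera_info takes no time and is no camera call; for the wrist camera it gives the pose at the moment of the call.
- bot.job_done(): hands the job in; it is judged then, once.
The state is a dict: "t": time; "joint_positions": joint angles; "qd": joint speeds; "tau": joint torques, N m; "tcp_pos": TCP position; "eef_rot": TCP orientation; "contact_force": force on the tool from outside, world axes, zero at the start; "moment": the same for the moment, N m; "finger_gap": finger opening in m; "grip_force": force on a finger pad.
Only numpy, scipy, OpenCV 4.12 (cv2) and the standard library are available. Lean on these libraries where they do the work, as an engineer would, in place of code of your own. Each camera call takes 0.05 s, during which the arm holds its last target. There are 200 camera calls.

## Working session

There is one attempt and no reset: what is moved stays moved. The work goes in short steps, Python scripts to look and compute and a tool call to move; the robot and the scene stay as the last step left them, time stands still between calls to the robot, and variables do not carry over. Pictures are saved under pics/ and viewed, at most 14 in all, crops included, and the job is handed in when it is done.

Besides the shell and the picture viewer there is one more tool, called after ">>>" as name(argument=value, ...) on one line, values as JSON. arm_command: Moves the arm, as the interface text tells. Shifts and turns lie within -1 to 1; 1 stands for 3 cm of shift or 8 degrees of turn. Its arguments: {"type":"object","properties":{"plan":{"type":"array","items":{"type":"array"}},"jaw":{"type":"number"},"newtons":{"type":"number"}},"required":["plan"]}

```bash
mkdir -p pics; ls; python3 - <<'E'
from rig import bot
import cv2
for n in("scene","top"):
    im=bot.read_camera(n); cv2.imwrite(f"pics/{n}0.png",im[:,:,::-1])
    i=bot.camera_info(n); print(i['intrinsics'],i['extrinsics'])
s=bot.state();print(s)
E
```

```text
pics
[[443.3333995    0.         316.26337698]
 [  0.         443.3333995  195.0796538 ]
 [  0.           0.           1.        ]] [[-0.66827241  0.52066816 -0.53133478  1.05228963]
 [ 0.74390202  0.46323622 -0.4816866   0.43328328]
 [-0.00466536 -0.71715889 -0.69689409  0.63905625]
 [ 0.          0.          0.          1.        ]]
[[429.64733057   0.         320.65077101]
 [  0.         429.64733057 197.19951774]
 [  0.           0.           1.        ]] [[-2.90540860e-04 -9.87784825e-01  1.55823796e-01  4.42844691e-01]
 [-9.99820243e-01  3.24101616e-03  1.86809590e-02  7.08924206e-03]
 [-1.89577953e-02 -1.55790358e-01 -9.87608205e-01  9.55803057e-01]
 [ 0.00000000e+00  0.00000000e+00  0.00000000e+00  1.00000000e+00]]
{'t': 0.1, 'joint_positions': array([-1.37689815,  0.38417049,  0.01637874,  1.37108636, -0.00629603,
        1.38821614, -0.04648741]), 'qd': array([ 0.00064875, -0.0007685 ,  0.0006137 , -0.00393776, -0.00058316,
       -0.00168755,  0.00122532]), 'tau': array([ 4.03881175e-03, -6.29128718e+01,  8.48349575e-01, -3.72765470e+01,
        1.68111519e-02,  1.02092462e-02,  1.22667243e-04]), 'tcp_pos': array([0.15859582, 0.60408617, 0.24935176]), 'eef_rot': array([-4.02130535e-01, -3.11554617e+00,  2.85853627e-03]), 'contact_force': array([-0.7747404 ,  0.13185953,  0.20309237]), 'moment': array([ 0.03415497, -0.02245215,  0.03966107]), 'grip_force': 0.0, 'finger_gap': 0.08544674432826913}
```

View pics/scene0.png

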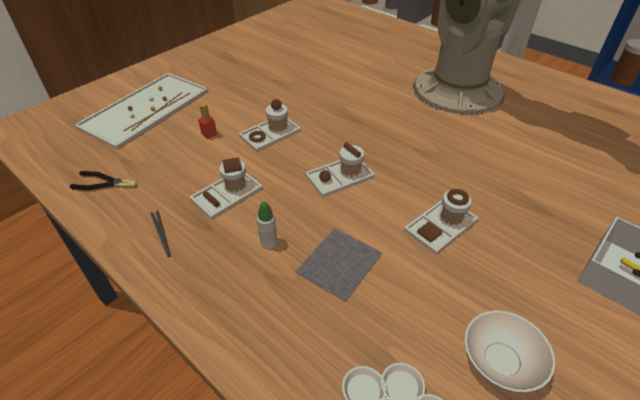

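View pics/top0.png

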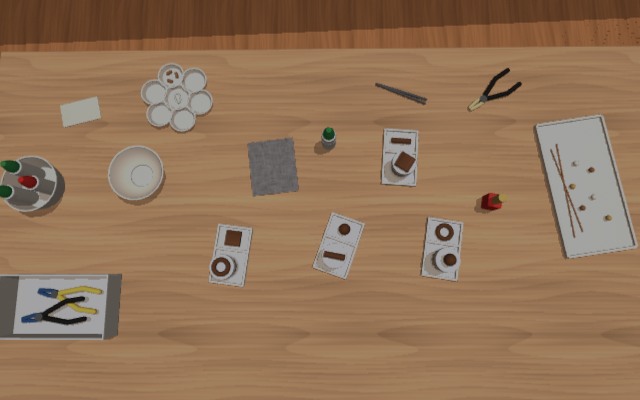

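The top view shows a four-cycle. The tile jar (402,160) is in the tube dish, the tube jar (334,256) is in the ball dish, the ring jar (221,267) is in the tile dish, and the ball jar (448,260) is in the ring dish. The mat is at (273,167) and the glue at (328,138). Next I'll look at enlarged crops.

```bash
cat > crop.py <<'E'
import cv2,numpy as np
def comp(im,boxes,out,k=5):
    ts=[]
    for x,y in boxes:
        c=cv2.resize(im[y:y+60,x:x+80],None,fx=k,fy=k,interpolation=cv2.INTER_CUBIC)
        for i in range(0,80,10):
            cv2.line(c,(i*k,0),(i*k,6 if i%20 else 12),(0,0,255),1)
            if i%20==0: cv2.putText(c,str(x+i),(i*k,22),0,.35,(0,0,255))
        for i in range(0,60,10):
            cv2.line(c,(0,i*k),(6,i*k),(0,0,255),1); cv2.putText(c,str(y+i),(8,i*k+4),0,.35,(0,0,255))
        ts.append(c)
    cv2.imwrite(out,np.vstack([np.hstack(ts[:2]),np.hstack(ts[2:])]))
E
python3 - <<'E'
import cv2
from crop import comp
comp(cv2.imread('pics/top0.png'),[(360,125),(300,213),(190,225),(405,218)],'pics/topc.png')
comp(cv2.imread('pics/scene0.png'),[(187,155),(300,137),(402,188),(232,92)],'pics/scenec.png')
E
```

```text
(no output)
```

View pics/topc.png

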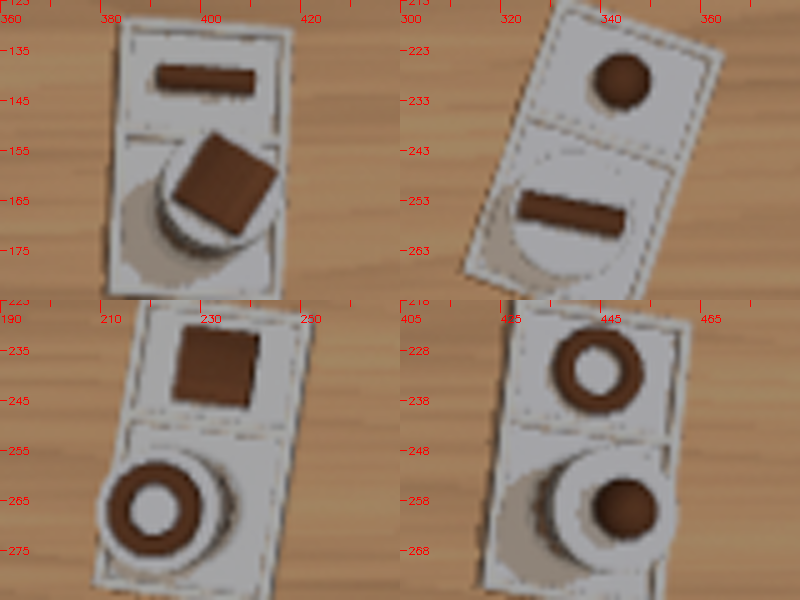

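View pics/scenec.png

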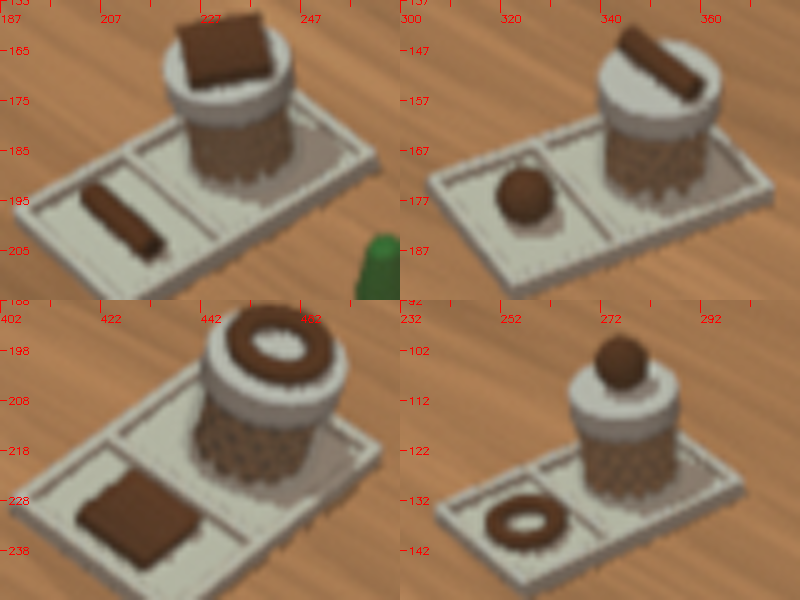

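Top crops give the bead centres on the jars as tile (405,162), tube (334,255.6), ring (221,267) and ball (450,259.6). The scene crops give the same beads and the dish corners. I'll triangulate these points and fit the dish poses.

```bash
cat > geo.py <<'E'
import numpy as np
from rig import bot
from scipy.optimize import least_squares
C={n:(i['intrinsics'],i['extrinsics']) for n in("top","scene") for i in[bot.camera_info(n)]}
def proj(n,p):
    K,E=C[n]; c=E[:3,:3].T@(np.asarray(p)-E[:3,3]); q=K@c; return q[:2]/q[2]
def tri(a,b):
    f=lambda p:np.r_[proj("top",p)-a,proj("scene",p)-b]
    r=least_squares(f,[.5,0,.05]); return r.x,np.abs(r.fun).max()
def dish(obs):
    def f(v):
        c,s=np.cos(v[2]),np.sin(v[2])
        return np.concatenate([proj(n,[v[0]+c*x-s*y,v[1]+s*x+c*y,z])-uv for n,x,y,z,uv in obs])
    r=least_squares(f,[.45,0,-.1]); return r.x,r.fun
E
cat > m1.py <<'E'
from geo import *
np.set_printoptions(precision=4,suppress=True)
for n,a,b in[("tile z.067",(404.6,161.4),(231.8,164.6)),("tube z.069",(333.8,255.2),(351.6,149.2)),("ring z.068",(220.6,266.4),(457.4,196.4)),("ball z.071",(449.6,259.2),(276,104.4)),
 ("s_tube",(401,140.5),(211.2,199.2)),("s_ball",(344.4,229.2),(324.8,176)),("s_tile",(233,238.2),(429.6,231.4)),("s_ring",(444.4,232),(257,136.2)),("mat",(273,167),(340,263)),("gluetop",(328.5,131.5),(265,204))]:
    print(n,*tri(a,b))
X,x,y=.09,-.039,.039
D=dict(tube=[("top",X,y,(384.6,129)),("top",X,-y,(418,131)),("top",x,y,(381.6,184.2)),("scene",X,-y,(190,197.6)),("scene",x,y,(263,186))],
ball=[("top",X,y,(332.2,213)),("top",X,-y,(364.8,223)),("top",x,y,(313,267)),("scene",X,-y,(306.2,173)),("scene",x,y,(374.6,174)),("scene",X,y,(323.4,195))],
tile=[("top",X,-y,(252.4,229.4)),("top",x,y,(209,281.6)),("scene",X,-y,(404,230.4)),("scene",x,y,(478.2,218))],
ring=[("top",X,-y,(463.4,222.4)),("top",x,y,(421.2,275)),("scene",X,-y,(239.4,134)),("scene",x,y,(301,129)),("scene",X,y,(257.4,151.4))])
for k,o in D.items():
    v,r=dish([(n,a,b,.01,uv) for n,a,b,uv in o])
    s=v[:2]+.062*np.array([np.cos(v[2]),np.sin(v[2])])
    print(k,v[:2],np.degrees(v[2]),"sample",s,"res",np.abs(r).max())
    for a in{(q[1],q[2]) for q in o}:
        t=[q[3] for q in o if q[0]=="top" and q[1:3]==a];u=[q[3] for q in o if q[0]=="scene" and q[1:3]==a]
        if t and u: print("   rim",tri(t[0],u[0])[0])
E
python3 m1.py
```

```text
tile z.067 [ 0.6596 -0.1538  0.0609] 0.6020700907657783
tube z.069 [ 0.4623 -0.0024  0.0628] 0.40089421287643745
ring z.068 [0.4396 0.2317 0.0605] 0.39498547789770555
ball z.071 [ 0.4535 -0.2374  0.0679] 0.74430512777991
s_tube [ 0.7214 -0.1567  0.0065] 0.6620616503488463
s_ball [ 0.5197 -0.0262  0.0122] 0.5255672299411458
s_tile [0.5009 0.2203 0.0056] 0.5029674506892547
s_ring [ 0.5136 -0.2463  0.0048] 0.6248590091428241
mat [ 0.6639  0.1362 -0.0053] 0.6844813173300963
gluetop [0.7151 0.0078 0.0982] 0.3992237021642495
tube [ 0.658  -0.1499] -4.186103228843508 sample [ 0.7199 -0.1545] res 2.580858177170967
   rim [ 0.7451 -0.1971  0.0021]
   rim [ 0.6214 -0.1109  0.0018]
ball [ 0.4618 -0.0042] -18.771691308255892 sample [ 0.5205 -0.0241] res 2.0519473967319186
   rim [ 0.5329 -0.0705  0.0039]
   rim [0.4374 0.0435 0.0045]
   rim [0.5564 0.0011 0.0004]
tile [0.4421 0.2286] -6.424179298868501 sample [0.5037 0.2217] res 3.470731620397089
   rim [ 0.5215  0.179  -0.0053]
   rim [0.4061 0.2713 0.0029]
ring [ 0.4542 -0.2321] -8.31791063507167 sample [ 0.5155 -0.2411] res 3.2696639165833403
   rim [ 0.5341 -0.2889  0.0022]
   rim [ 0.42   -0.1922  0.0013]
```

Heights come out about 6 mm low in every case, which is a calibration offset, but xy agrees to within a few mm. I'll move over the ring jar and check it with the wrist camera.

```bash
cat > go.py <<'E'
import sys,numpy as np
from rig import bot
from scipy.spatial.transform import Rotation as R
# usage: go.py x y z [yaw_deg]: remaining shift in units along present tool axes
s=bot.state(); r=R.from_rotvec(s['eef_rot']).as_matrix()
a=list(map(float,sys.argv[1:])); yaw=np.degrees(np.arctan2(-r[0,1],r[1,1]))
if len(a)>3:
    print("yaw",yaw.round(2),"turn",((yaw-a[3])/8).round(2)); 
d=np.array(a[:3])-s['tcp_pos']; u=r.T@d/.03
print("t",round(s['t'],2),"pos",s['tcp_pos'].round(4),"tilt",np.degrees(np.arccos(-r[2,2])).round(2),"units",u.round(2))
E
python3 go.py .44 .231 .25 -9
```

```text
yaw -14.71 turn -0.71
t 0.1 pos [0.1586 0.6041 0.2494] tilt 0.1 units [-12.23  -9.65  -0.  ]
```

>>> arm_command(plan=[[[-0.95,-0.75,0],0],[[-0.95,-0.75,0],0],[[-0.95,-0.75,0],0],[[-0.95,-0.75,0],0],[[-0.95,-0.75,0],0],[[-0.95,-0.75,0],0],[[-0.95,-0.75,0],0],[[-0.95,-0.75,0],0],[[-0.95,-0.75,0],0],[[-0.95,-0.75,0],0],[[-0.95,-0.75,0],0],[[-0.9,-0.7,0],-0.7]], jaw=1)

```text
t: 1.3
tcp_pos: [0.4205, 0.2566, 0.2501]
eef_rot: [-0.249, -3.131, 0.001]
contact_force: [0.3, 0.5, -0.2]
finger_gap: 0.0856
grip_force: 0.0
```

>>> arm_command(plan=[[[-0.5,-0.4,0],0],[[-0.4,-0.3,0],0],[[0,0,0],0],[[0,0,0],0]])

```text
t: 1.7
tcp_pos: [0.4427, 0.2336, 0.2499]
eef_rot: [-0.25, -3.131, 0.0]
contact_force: [0.5, 0.3, -0.3]
finger_gap: 0.0853
grip_force: 0.0
```

```bash
python3 go.py .44 .231 .25 -9; python3 - <<'E'
from rig import bot
import cv2,numpy as np
i=bot.camera_info("wrist");im=bot.read_camera("wrist")
cv2.imwrite("pics/w1.png",im[:,:,::-1]);np.savez("w1",K=i['intrinsics'],E=i['extrinsics']);print(i)
E
```

```text
yaw -9.13 turn -0.02
t 1.7 pos [0.4427 0.2336 0.2499] tilt 0.05 units [ 0.08 -0.1  -0.  ]
{'intrinsics': array([[302.13679909,   0.        , 323.93497576],
       [  0.        , 302.13679909, 204.03304012],
       [  0.        ,   0.        ,   1.        ]]), 'extrinsics': array([[ 1.58716867e-01,  9.33149656e-01,  3.22553370e-01,
         3.59316594e-01],
       [ 9.87323965e-01, -1.49813746e-01, -5.24140250e-02,
         2.46663490e-01],
       [-5.87200663e-04,  3.26783662e-01, -9.45098986e-01,
         3.74494435e-01],
       [ 0.00000000e+00,  0.00000000e+00,  0.00000000e+00,
         1.00000000e+00]])}
```

View pics/w1.png

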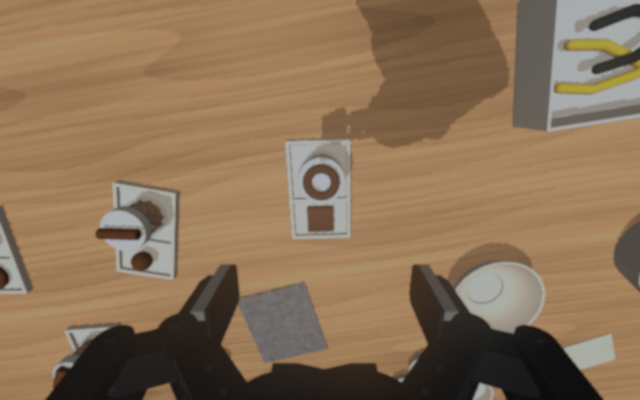

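The wrist view shows the ring lid centre at (321.5,182), the sample tile at (320.5,218.5) and the dish corners at (286,140), (351,140), (292,240) and (351,237). The mat corners are at (240,298), (304,283), (328,346) and (266,362). The tube jar's bead is near (118,234).

```bash
cat >> geo.py <<'E'
def ray(f,uv,z):
    w=np.load(f); d=w['E'][:3,:3]@np.linalg.inv(w['K'])@np.r_[uv,1]; o=w['E'][:3,3]
    return (o+d*(z-o[2])/d[2])[:2]
E
python3 - <<'E'
from geo import *
np.set_printoptions(precision=4,suppress=True)
w=np.load("w1.npz");C["w"]=(w['K'],w['E'])
print("ring",ray("w1.npz",(321.5,182),.068),"sample",ray("w1.npz",(320.5,218.5),.013),"tubejar",ray("w1.npz",(118,234),.071))
c=np.array([ray("w1.npz",p,.003) for p in[(240,298),(304,283),(328,346),(266,362)]]);print("mat",c,c.mean(0))
X,x,y=.09,-.039,.039
v,r=dish([("w",x,-y,.01,(286,140)),("w",x,y,.01,(351,140)),("w",X,-y,.01,(292,240)),("w",X,y,.01,(351,237))]);print("dish",v,np.degrees(v[2]),r)
def two(a,b):
    r=least_squares(lambda p:np.r_[proj("top",p)-a,proj("w",p)-b],[.5,0,.05]);return r.x,r.fun
print(two((220.6,266.4),(321.5,182)),two((233,238.2),(320.5,218.5)))
E
```

```text
ring [0.4394 0.231 ] sample [0.5014 0.2191] tubejar [0.4614 0.0004]
mat [[0.6098 0.0822]
 [0.5996 0.1789]
 [0.7175 0.1953]
 [0.7336 0.0931]] [0.6651 0.1374]
dish [ 0.4418  0.2276 -0.1351] -7.738528811551731 [-0.2407  0.837   0.311  -0.7763  0.1225 -0.8905 -0.2013  0.8282]
(array([0.4405, 0.2307, 0.0632]), array([-0.2172, -0.2523, -0.1304, -0.1116])) (array([0.5018, 0.2187, 0.0113]), array([-0.3437, -0.3219, -0.2272, -0.1592]))
```

Three views agree on the ring jar at (0.440, 0.231) and dish_tile at (0.4415, 0.228). I'll grasp with the TCP at z = 0.038.

```bash
python3 go.py .4397 .231 .038 -9
```

```text
yaw -9.05 turn -0.01
t 1.75 pos [0.4424 0.2342 0.25  ] tilt 0.05 units [ 0.07 -0.12  7.07]
```

>>> arm_command(plan=[[[0.07,-0.12,0.9],0],[[0,0,1],0],[[0,0,1],0],[[0,0,1],0],[[0,0,1],0],[[0,0,0.8],0],[[0,0,0.6],0],[[0,0,0.4],0],[[0,0,0.37],0],[[0,0,0],0],[[0,0,0],0]])

```text
t: 2.85
tcp_pos: [0.4407, 0.2305, 0.0386]
eef_rot: [0.249, 3.131, 0.0]
contact_force: [-0.6, -0.2, -0.2]
finger_gap: 0.0855
grip_force: 0.0
```

>>> arm_command(plan=[[[0,0,0],0],[[0,0,0],0],[[0,0,0],0],[[0,0,0],0],[[0,0,0],0],[[0,0,0],0],[[0,0,0],0],[[0,0,0],0]], jaw=-1, newtons=30)

```text
t: 3.65
tcp_pos: [0.441, 0.2304, 0.039]
eef_rot: [0.249, 3.131, 0.002]
contact_force: [-1.7, -0.2, 5.8]
finger_gap: 0.0514
grip_force: 30.7
```

>>> arm_command(plan=[[[0,0,-0.3],0],[[0,0,-0.6],0],[[0,0,-0.8],0],[[0,0,-0.9],0],[[0,0,-0.9],0],[[0,0,-0.5],0],[[0,0,0],0]])

```text
t: 4.35
tcp_pos: [0.4418, 0.2307, 0.1609]
eef_rot: [0.25, 3.128, 0.005]
contact_force: [0.4, -0.1, -0.7]
finger_gap: 0.0513
grip_force: 31.5
```

```bash
python3 go.py .665 .137 .038 -9
```

```text
yaw -9.12 turn -0.02
t 4.35 pos [0.4418 0.2307 0.1609] tilt 0.27 units [-7.83 -1.92  4.12]
```

>>> arm_command(plan=[[[-0.4,-0.1,0],0],[[-0.8,-0.2,0],0],[[-0.95,-0.23,0],0],[[-0.95,-0.23,0],0],[[-0.95,-0.23,0],0],[[-0.95,-0.23,0],0],[[-0.95,-0.23,0],0],[[-0.8,-0.2,0],0],[[-0.6,-0.15,0],0],[[-0.35,-0.1,0],0],[[-0.13,-0.02,0],0],[[0,0,0],0]])

```text
t: 5.55
tcp_pos: [0.6632, 0.1357, 0.1572]
eef_rot: [-0.25, -3.13, 0.001]
contact_force: [0.1, 0.0, -0.9]
finger_gap: 0.051
grip_force: 31.5
```

>>> arm_command(plan=[[[0,0,0.4],0],[[0,0,0.7],0],[[0,0,0.8],0],[[0,0,0.7],0],[[0,0,0.5],0],[[0,0,0.3],0],[[0,0,0.2],0],[[0,0,0.15],0],[[0,0,0.1],0],[[0,0,0.1],0],[[0,0,0],0]])

```text
t: 6.65
tcp_pos: [0.6634, 0.136, 0.0396]
eef_rot: [-0.25, -3.132, -0.0]
contact_force: [-0.7, -0.1, -0.4]
finger_gap: 0.0515
grip_force: 31.5
```

```bash
python3 go.py .665 .137 .038 -9
```

```text
yaw -9.11 turn -0.01
t 6.65 pos [0.6634 0.136  0.0396] tilt 0.0 units [-0.05  0.04  0.05]
```

>>> arm_command(plan=[[[0,0,0.03],0],[[0,0,0.03],0],[[0,0,0],0],[[0,0,0],0]])

```text
t: 7.05
tcp_pos: [0.6636, 0.136, 0.0381]
eef_rot: [0.249, 3.131, 0.0]
contact_force: [-0.4, -0.3, 0.2]
finger_gap: 0.0515
grip_force: 31.7
```

>>> arm_command(plan=[[[0,0,0.03],0],[[0,0,0],0],[[0,0,0],0]])

```text
t: 7.35
tcp_pos: [0.6636, 0.1361, 0.0381]
eef_rot: [0.249, 3.131, 0.001]
contact_force: [-3.5, -0.3, 6.3]
finger_gap: 0.0516
grip_force: 32.3
```

The jar is on the mat, with contact force at 6 N. I'll release it, go up, and head for the tile jar.

>>> arm_command(plan=[[[0,0,0],0],[[0,0,0],0],[[0,0,0],0],[[0,0,0],0],[[0,0,0],0],[[0,0,0],0]], jaw=1)

```text
t: 7.95
tcp_pos: [0.6633, 0.136, 0.0369]
eef_rot: [-0.25, -3.132, 0.0]
contact_force: [0.2, -0.2, 0.1]
finger_gap: 0.0852
grip_force: 0.0
```

>>> arm_command(plan=[[[0,0,-0.3],0],[[0,0,-0.7],0],[[0,0,-1],0],[[0,0,-1],0],[[0,0,-1],0],[[0,0,-1],0],[[0,0,-1],0],[[0,0,-0.7],0],[[0,0,-0.3],0],[[0,0,0],0]])

```text
t: 8.95
tcp_pos: [0.6639, 0.136, 0.2486]
eef_rot: [0.249, 3.129, 0.001]
contact_force: [0.1, 0.9, -0.2]
finger_gap: 0.0853
grip_force: 0.0
```

```bash
python3 go.py .64 -.152 .25 -7
```

```text
yaw -9.11 turn -0.26
t 8.95 pos [0.6639 0.136  0.2486] tilt 0.15 units [-0.73 -9.61 -0.05]
```

>>> arm_command(plan=[[[-0.07,-0.96,0],0],[[-0.07,-0.96,0],0],[[-0.07,-0.96,0],0],[[-0.07,-0.96,0],0],[[-0.07,-0.96,0],0],[[-0.07,-0.96,0],0],[[-0.07,-0.96,0],0],[[-0.07,-0.96,0],0],[[-0.07,-0.96,0],0],[[-0.1,-0.96,0],0],[[0,0,0],-0.26],[[0,0,0],0]])

```text
t: 10.15
tcp_pos: [0.6385, -0.1529, 0.2452]
eef_rot: [-0.195, -3.133, -0.0]
contact_force: [-0.1, 0.9, -0.5]
finger_gap: 0.0857
grip_force: 0.0
```

```bash
cat > wpic.py <<'E'
import sys,cv2,numpy as np
from rig import bot
n=sys.argv[1]
i=bot.camera_info("wrist");im=bot.read_camera("wrist")
np.savez(n,K=i['intrinsics'],E=i['extrinsics'])
c=im[90:290,190:450,::-1]
c=cv2.resize(c,None,fx=3,fy=3,interpolation=cv2.INTER_CUBIC)
for k in range(0,260,20): cv2.putText(c,str(190+k),(k*3,10),0,.35,(0,0,255));cv2.line(c,(k*3,12),(k*3,18),(0,0,255))
for k in range(0,200,20): cv2.putText(c,str(90+k),(0,k*3+4),0,.35,(0,0,255))
cv2.imwrite(f"pics/{n}.png",c)
E
python3 wpic.py w2
```

```text
(no output)
```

View pics/w2.png

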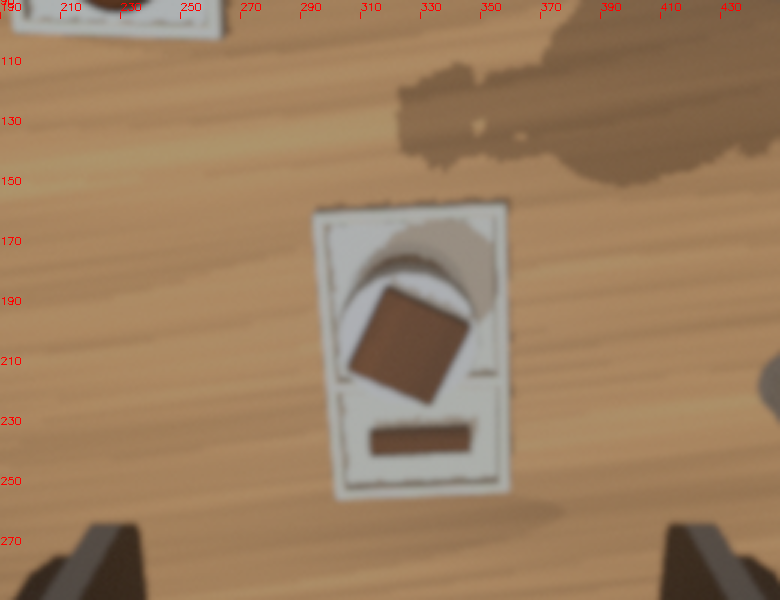

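The crop shows the tile-bead centre at about (326.7,205.3) and the sample tube at (330.3,237). The dish corners are (294.7,159.3), (359.7,157.7), (302,256.3) and (360,253.7).

```bash
cat > md.py <<'E'
from geo import *
def run(f,corn,pts):
    np.set_printoptions(precision=4,suppress=True)
    w=np.load(f);C["w"]=(w['K'],w['E']); X,x,y=.09,-.039,.039
    s=[(x,-y),(x,y),(X,-y),(X,y)]
    v,r=dish([("w",a,b,.01,c) for (a,b),c in zip(s,corn) if c]);print("dish",v[:2],np.degrees(v[2]).round(1),np.abs(r).max().round(2),"sample",v[:2]+.062*np.array([np.cos(v[2]),np.sin(v[2])]))
    for n,uv,z,t in pts:
        q=ray(f,uv,z)
        if t: 
            h=least_squares(lambda p:np.r_[proj("top",p)-t,proj("w",p)-uv],[.5,0,.05]);t=h.x
        print(n,q,"two-view",t)
E
python3 - <<'E'
from md import run
run("w2.npz",[(294.7,159.3),(359.7,157.7),(302,256.3),(360,253.7)],[("tile",(326.7,205.3),.067,(404.6,161.4)),("s_tube",(330.3,237),.017,(401,140.5))])
E
python3 go.py .658 -.153 .0385 -7
```

```text
dish [ 0.66   -0.1506] -4.8 0.78 sample [ 0.7218 -0.1558]
tile [ 0.6599 -0.1532] two-view [ 0.6583 -0.153   0.0713]
s_tube [ 0.7205 -0.1556] two-view [ 0.7183 -0.1554  0.0217]
yaw -7.08 turn -0.01
t 10.2 pos [ 0.6389 -0.1515  0.2454] tilt 0.14 units [-0.65  0.03  6.89]
```

>>> arm_command(plan=[[[-0.35,0.02,0.6],0],[[-0.35,0.01,0.9],0],[[0,0,1],0],[[0,0,1],0],[[0,0,1],0],[[0,0,0.9],0],[[0,0,0.6],0],[[0,0,0.5],0],[[0,0,0.37],0],[[0,0,0],0],[[0,0,0],0]])

```text
t: 11.3
tcp_pos: [0.6607, -0.1534, 0.0414]
eef_rot: [0.192, 3.135, -0.0]
contact_force: [-0.2, -0.5, 0.5]
finger_gap: 0.0856
grip_force: 0.0
```

>>> arm_command(plan=[[[0,0,0],0],[[0,0,0],0],[[0,0,0],0],[[0,0,0],0],[[0,0,0],0],[[0,0,0],0],[[0,0,0],0]], jaw=-1)

```text
t: 12.0
tcp_pos: [0.661, -0.1537, 0.042]
eef_rot: [0.193, 3.134, -0.0]
contact_force: [-1.0, -0.5, 5.3]
finger_gap: 0.0509
grip_force: 31.8
```

>>> arm_command(plan=[[[0,0,-0.3],0],[[0,0,-0.6],0],[[0,0,-0.9],0],[[0,0,-0.9],0],[[0,0,-0.9],0],[[0,0,-0.9],0],[[0,0,-0.9],0],[[0,0,-0.5],0],[[0,0,0],0]])

```text
t: 12.9
tcp_pos: [0.6612, -0.1539, 0.2205]
eef_rot: [0.192, 3.132, -0.001]
contact_force: [0.1, -0.6, -1.6]
finger_gap: 0.0516
grip_force: 31.6
```

```bash
python3 go.py .4415 .2285 .038 -8
```

```text
yaw -7.03 turn 0.12
t 12.9 pos [ 0.6612 -0.1539  0.2205] tilt 0.23 units [ 8.85 11.75  6.04]
```

>>> arm_command(plan=[[[0.3,0.4,0],0],[[0.6,0.8,0],0],[[0.75,0.99,0],0],[[0.75,0.99,0],0],[[0.75,0.99,0],0],[[0.75,0.99,0],0],[[0.75,0.99,0],0],[[0.75,0.99,0],0],[[0.75,0.99,0],0],[[0.75,0.99,0],0],[[0.75,0.99,0],0],[[0.6,0.8,0],0]])

```text
t: 14.1
tcp_pos: [0.4525, 0.2034, 0.2162]
eef_rot: [-0.189, -3.133, 0.002]
contact_force: [0.0, 0.7, -1.3]
finger_gap: 0.0515
grip_force: 31.7
```

>>> arm_command(plan=[[[0.35,0.5,0],0],[[0.25,0.34,0],0],[[0,0,0],0.12],[[0,0,0],0]])

```text
t: 14.5
tcp_pos: [0.4402, 0.2278, 0.2172]
eef_rot: [-0.222, -3.133, 0.002]
contact_force: [-0.1, -0.5, -1.5]
finger_gap: 0.0514
grip_force: 31.7
```

```bash
python3 go.py .4415 .2285 .043 -8
```

```text
yaw -8.09 turn -0.01
t 14.5 pos [0.4402 0.2278 0.2172] tilt 0.08 units [-0.04  0.04  5.81]
```

>>> arm_command(plan=[[[-0.04,0.04,0.4],0],[[0,0,0.8],0],[[0,0,0.9],0],[[0,0,0.9],0],[[0,0,0.9],0],[[0,0,0.7],0],[[0,0,0.5],0],[[0,0,0.3],0],[[0,0,0.2],0],[[0,0,0.15],0],[[0,0,0.05],0],[[0,0,0],0]])

```text
t: 15.7
tcp_pos: [0.4416, 0.23, 0.0442]
eef_rot: [0.219, 3.134, 0.001]
contact_force: [0.2, -0.5, -1.0]
finger_gap: 0.0514
grip_force: 31.7
```

>>> arm_command(plan=[[[0,0,0.03],0],[[0,0,0],0],[[0,0,0],0]])

```text
t: 16.0
tcp_pos: [0.4415, 0.23, 0.0433]
eef_rot: [0.219, 3.134, 0.001]
contact_force: [-0.2, 0.3, -1.8]
finger_gap: 0.051
grip_force: 31.7
```

>>> arm_command(plan=[[[0,0,0.03],0],[[0,0,0.03],0],[[0,0,0],0],[[0,0,0],0]])

```text
t: 16.4
tcp_pos: [0.4414, 0.23, 0.0419]
eef_rot: [0.219, 3.134, 0.001]
contact_force: [-3.5, -2.1, 8.3]
finger_gap: 0.0511
grip_force: 32.6
```

Contact at the expected height. I'll release and go to the tube jar.

>>> arm_command(plan=[[[0,0,0],0],[[0,0,0],0],[[0,0,0],0],[[0,0,0],0],[[0,0,0],0],[[0,0,0],0]], jaw=1)

```text
t: 17.0
tcp_pos: [0.4413, 0.2299, 0.0411]
eef_rot: [-0.219, -3.134, 0.0]
contact_force: [0.0, 0.7, 0.2]
finger_gap: 0.0854
grip_force: 0.0
```

>>> arm_command(plan=[[[0,0,-0.3],0],[[0,0,-0.7],0],[[0,0,-1],0],[[0,0,-1],0],[[0,0,-1],0],[[0,0,-1],0],[[0,0,-1],0],[[0,0,-0.7],0],[[0,0,-0.3],0],[[0,0,0],0]])

```text
t: 18.0
tcp_pos: [0.4418, 0.2301, 0.2525]
eef_rot: [0.219, 3.132, 0.003]
contact_force: [-0.4, -0.2, 0.4]
finger_gap: 0.0855
grip_force: 0.0
```

```bash
python3 go.py .46 -.003 .25 -16
```

```text
yaw -7.99 turn 1.0
t 18.0 pos [0.4418 0.2301 0.2525] tilt 0.14 units [-1.68 -7.61  0.07]
```

>>> arm_command(plan=[[[-0.1,-0.4,0],0],[[-0.2,-0.9,0],0],[[-0.2,-0.95,0],0],[[-0.2,-0.95,0],0],[[-0.2,-0.95,0],0],[[-0.2,-0.95,0],0],[[-0.2,-0.95,0],0],[[-0.2,-0.8,0],0],[[-0.25,-0.5,0],0],[[-0.13,-0.26,0.07],0.5],[[0,0,0],0.5],[[0,0,0],0]])

```text
t: 19.2
tcp_pos: [0.4644, -0.0053, 0.2476]
eef_rot: [-0.441, -3.108, 0.002]
contact_force: [0.3, 0.1, 0.4]
finger_gap: 0.0853
grip_force: 0.0
```

```bash
python3 wpic.py w3
```

```text
(no output)
```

View pics/w3.png

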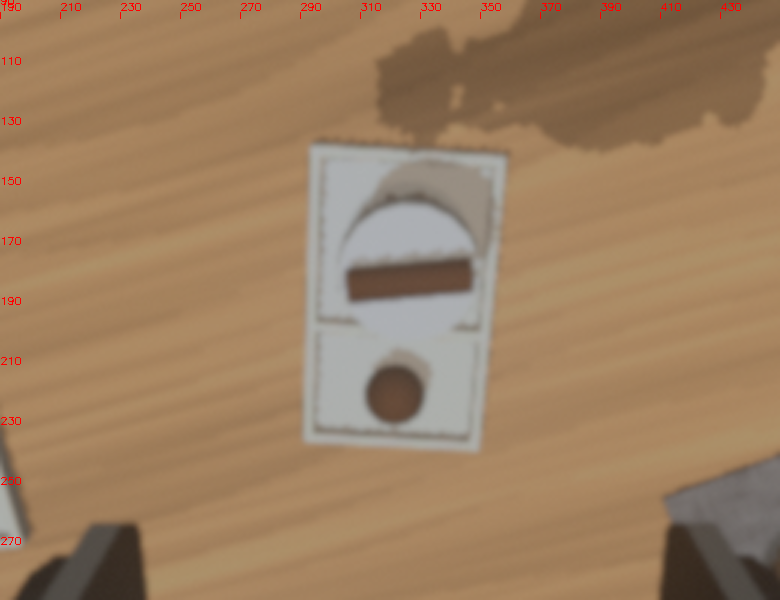

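The tube bead is at (326.7,183.3), the sample ball at (321.3,221.3), and the dish corners at (293.3,138.3), (359,141.3), (291.7,237.3) and (350,240.3).

```bash
python3 - <<'E'
from md import run
run("w3.npz",[(293.3,138.3),(359,141.3),(291.7,237.3),(350,240.3)],[("tube",(326.7,183.3),.069,(333.8,255.2)),("s_ball",(321.3,221.3),.017,(344.4,229.2))])
E
python3 go.py .462 -.002 .0395 -16
```

```text
dish [ 0.4635 -0.0053] -19.1 0.4 sample [ 0.5221 -0.0256]
tube [ 0.4625 -0.0026] two-view [ 0.4627 -0.0027  0.0684]
s_ball [ 0.522  -0.0264] two-view [ 0.5198 -0.026   0.0225]
yaw -15.96 turn 0.01
t 19.25 pos [ 0.4646 -0.0048  0.2478] tilt 0.14 units [0.09 0.07 6.94]
```

>>> arm_command(plan=[[[0.07,0.05,0.6],0],[[0,0,0.9],0],[[0,0,1],0],[[0,0,1],0],[[0,0,1],0],[[0,0,0.9],0],[[0,0,0.6],0],[[0,0,0.5],0],[[0,0,0.4],0],[[0,0,0],0],[[0,0,0],0]])

```text
t: 20.35
tcp_pos: [0.4638, -0.0021, 0.0422]
eef_rot: [-0.436, -3.111, 0.0]
contact_force: [0.0, 0.0, 0.7]
finger_gap: 0.0858
grip_force: 0.0
```

>>> arm_command(plan=[[[0,0,0],0],[[0,0,0],0],[[0,0,0],0],[[0,0,0],0],[[0,0,0],0],[[0,0,0],0],[[0,0,0],0]], jaw=-1)

```text
t: 21.05
tcp_pos: [0.4643, -0.002, 0.0429]
eef_rot: [0.437, 3.11, 0.001]
contact_force: [-0.7, -0.2, 4.8]
finger_gap: 0.0516
grip_force: 30.5
```

>>> arm_command(plan=[[[0,0,-0.3],0],[[0,0,-0.6],0],[[0,0,-0.9],0],[[0,0,-0.9],0],[[0,0,-0.9],0],[[0,0,-0.9],0],[[0,0,-0.9],0],[[0,0,-0.5],0],[[0,0,0],0]])

```text
t: 21.95
tcp_pos: [0.4651, -0.0021, 0.2218]
eef_rot: [0.437, 3.107, 0.003]
contact_force: [-0.1, -0.1, -1.7]
finger_gap: 0.0512
grip_force: 31.6
```

```bash
python3 go.py .6595 -.151 .04 -7
```

```text
yaw -16.0 turn -1.13
t 21.95 pos [ 0.4651 -0.0021  0.2218] tilt 0.28 units [-7.57 -3.    6.09]
```

Set-down height here is about 0.0425.

>>> arm_command(plan=[[[-0.4,-0.16,0],0],[[-0.8,-0.32,0],0],[[-0.9,-0.36,0],0],[[-0.9,-0.36,0],0],[[-0.9,-0.36,0],0],[[-0.9,-0.36,0],0],[[-0.9,-0.36,0],0],[[-0.8,-0.32,0],0],[[-0.6,-0.24,0],0],[[-0.37,-0.16,0],0],[[0,0,0],-0.6],[[0,0,0],-0.5]])

```text
t: 23.15
tcp_pos: [0.654, -0.1508, 0.2172]
eef_rot: [-0.193, -3.133, 0.001]
contact_force: [-0.2, 0.3, -1.1]
finger_gap: 0.0509
grip_force: 31.6
```

```bash
python3 go.py .6595 -.151 .044 -7
```

```text
yaw -7.07 turn -0.01
t 23.15 pos [ 0.654  -0.1508  0.2172] tilt 0.15 units [-0.2   0.02  5.77]
```

>>> arm_command(plan=[[[-0.15,0.02,0.4],0],[[0,0,0.8],0],[[0,0,0.9],0],[[0,0,0.9],0],[[0,0,0.9],0],[[0,0,0.7],0],[[0,0,0.5],0],[[0,0,0.3],0],[[0,0,0.2],0],[[0,0,0.12],0],[[0,0,0.05],0],[[0,0,0],0]])

```text
t: 24.35
tcp_pos: [0.6594, -0.1504, 0.0466]
eef_rot: [0.197, 3.134, -0.0]
contact_force: [0.2, 0.1, -1.0]
finger_gap: 0.0512
grip_force: 31.6
```

>>> arm_command(plan=[[[0,0,0.03],0],[[0,0,0],0],[[0,0,0],0]])

```text
t: 24.65
tcp_pos: [0.6592, -0.1502, 0.0454]
eef_rot: [0.197, 3.135, -0.0]
contact_force: [-0.2, -0.9, -1.5]
finger_gap: 0.0511
grip_force: 31.6
```

>>> arm_command(plan=[[[0,0,0.03],0],[[0,0,0.03],0],[[0,0,0.03],0],[[0,0,0],0],[[0,0,0],0]])

```text
t: 25.15
tcp_pos: [0.6591, -0.1502, 0.0431]
eef_rot: [0.197, 3.135, 0.0]
contact_force: [-3.3, 1.0, 5.0]
finger_gap: 0.0512
grip_force: 32.2
```

Touching. I'll release it and go to the ball jar at about (0.455, -0.236).

>>> arm_command(plan=[[[0,0,0],0],[[0,0,0],0],[[0,0,0],0],[[0,0,0],0],[[0,0,0],0],[[0,0,0],0]], jaw=1)

```text
t: 25.75
tcp_pos: [0.659, -0.1502, 0.0423]
eef_rot: [-0.197, -3.135, 0.0]
contact_force: [-0.5, 1.1, 0.1]
finger_gap: 0.0857
grip_force: 0.0
```

>>> arm_command(plan=[[[0,0,-0.3],0],[[0,0,-0.7],0],[[0,0,-1],0],[[0,0,-1],0],[[0,0,-1],0],[[0,0,-1],0],[[0,0,-1],0],[[0,0,-0.7],0],[[0,0,-0.2],0],[[0,0,0],0]])

```text
t: 26.75
tcp_pos: [0.6593, -0.1505, 0.2505]
eef_rot: [0.197, 3.134, -0.0]
contact_force: [0.8, 0.1, -0.4]
finger_gap: 0.0853
grip_force: 0.0
```

```bash
python3 go.py .455 -.235 .25 -10
```

```text
yaw -7.2 turn 0.35
t 26.75 pos [ 0.6593 -0.1505  0.2505] tilt 0.11 units [ 6.4  -3.65  0.  ]
```

>>> arm_command(plan=[[[0.5,-0.3,0],0],[[0.8,-0.45,0],0],[[0.9,-0.5,0],0],[[0.9,-0.5,0],0],[[0.9,-0.5,0],0],[[0.9,-0.5,0],0],[[0.8,-0.45,0],0],[[0.5,-0.3,0],0],[[0.2,-0.15,0],0],[[0,0,0],0.35],[[0,0,0],0],[[0,0,0],0]])

```text
t: 27.95
tcp_pos: [0.4555, -0.2342, 0.249]
eef_rot: [-0.269, -3.129, 0.0]
contact_force: [0.6, 0.7, 0.6]
finger_gap: 0.0851
grip_force: 0.0
```

```bash
python3 wpic.py w4
```

```text
(no output)
```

View pics/w4.png

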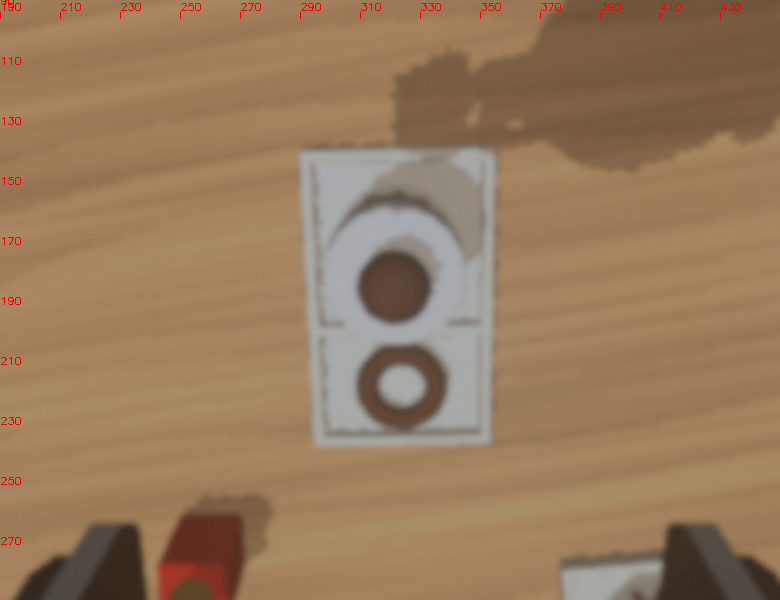

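The ball bead is at (321.7,185.7), the sample ring at (324,219), and the dish corners at (290.3,140), (355,140), (295,238.7) and (353.7,238).

```bash
python3 - <<'E'
from md import run
run("w4.npz",[(290.3,140),(355,140),(295,238.7),(353.7,238)],[("ball",(321.7,185.7),.070,(449.6,259.2)),("s_ring",(324,219),.014,(444.4,232))])
E
python3 go.py .455 -.235 .0405 -10
```

```text
dish [ 0.455  -0.2355] -9.1 0.66 sample [ 0.5163 -0.2453]
ball [ 0.4554 -0.2371] two-view [ 0.4543 -0.2368  0.0739]
s_ring [ 0.5148 -0.245 ] two-view [ 0.5139 -0.2447  0.0161]
yaw -9.85 turn 0.02
t 28.0 pos [ 0.4554 -0.2343  0.249 ] tilt 0.04 units [ 0.   -0.02  6.95]
```

>>> arm_command(plan=[[[0.02,-0.08,0.6],0],[[0,0,0.9],0],[[0,0,1],0],[[0,0,1],0],[[0,0,1],0],[[0,0,0.9],0],[[0,0,0.6],0],[[0,0,0.5],0],[[0,0,0.4],0],[[0,0,0],0],[[0,0,0],0]])

```text
t: 29.1
tcp_pos: [0.4541, -0.2372, 0.0426]
eef_rot: [-0.273, -3.13, 0.0]
contact_force: [-1.4, -0.5, -0.2]
finger_gap: 0.085
grip_force: 0.0
```

>>> arm_command(plan=[[[0,0,0],0],[[0,0,0],0],[[0,0,0],0],[[0,0,0],0],[[0,0,0],0],[[0,0,0],0],[[0,0,0],0]], jaw=-1)

```text
t: 29.8
tcp_pos: [0.4543, -0.2372, 0.0433]
eef_rot: [0.273, 3.128, -0.0]
contact_force: [-0.8, 1.1, 7.6]
finger_gap: 0.0513
grip_force: 30.6
```

>>> arm_command(plan=[[[0,0,-0.3],0],[[0,0,-0.6],0],[[0,0,-0.9],0],[[0,0,-0.9],0],[[0,0,-0.9],0],[[0,0,-0.9],0],[[0,0,-0.9],0],[[0,0,-0.5],0],[[0,0,0],0]])

```text
t: 30.7
tcp_pos: [0.4547, -0.2378, 0.2221]
eef_rot: [0.274, 3.125, -0.001]
contact_force: [0.3, 0.2, -2.3]
finger_gap: 0.0513
grip_force: 31.6
```

```bash
python3 go.py .463 -.005 .044 -16
```

```text
yaw -10.01 turn 0.75
t 30.7 pos [ 0.4547 -0.2378  0.2221] tilt 0.26 units [1.1  7.69 5.93]
```

>>> arm_command(plan=[[[0.06,0.4,0],0],[[0.11,0.8,0],0],[[0.14,0.95,0],0],[[0.14,0.95,0],0],[[0.14,0.95,0],0],[[0.14,0.95,0],0],[[0.14,0.95,0],0],[[0.11,0.85,0],0],[[0.08,0.6,0],0],[[0.04,0.29,0],0],[[0,0,0],0.75],[[0,0,0],0]])

```text
t: 31.9
tcp_pos: [0.4609, -0.0046, 0.2187]
eef_rot: [-0.44, -3.11, 0.001]
contact_force: [-1.1, -0.9, -2.5]
finger_gap: 0.0512
grip_force: 31.7
```

```bash
python3 go.py .463 -.005 .045 -16
```

```text
yaw -16.11 turn -0.01
t 31.9 pos [ 0.4609 -0.0046  0.2187] tilt 0.07 units [-0.08  0.01  5.79]
```

>>> arm_command(plan=[[[-0.05,0,0.4],0],[[0,0,0.8],0],[[0,0,0.9],0],[[0,0,0.9],0],[[0,0,0.9],0],[[0,0,0.7],0],[[0,0,0.5],0],[[0,0,0.3],0],[[0,0,0.2],0],[[0,0,0.15],0],[[0,0,0.05],0],[[0,0,0],0]])

```text
t: 33.1
tcp_pos: [0.4631, -0.0046, 0.0457]
eef_rot: [0.437, 3.111, 0.0]
contact_force: [0.1, -0.5, -0.8]
finger_gap: 0.0511
grip_force: 31.7
```

>>> arm_command(plan=[[[0,0,0.03],0],[[0,0,0],0],[[0,0,0],0]])

```text
t: 33.4
tcp_pos: [0.463, -0.0045, 0.0448]
eef_rot: [0.437, 3.111, 0.0]
contact_force: [-0.1, -0.1, -1.4]
finger_gap: 0.0513
grip_force: 31.7
```

>>> arm_command(plan=[[[0,0,0.03],0],[[0,0,0.03],0],[[0,0,0],0],[[0,0,0],0]])

```text
t: 33.8
tcp_pos: [0.4629, -0.0046, 0.0432]
eef_rot: [0.437, 3.111, 0.001]
contact_force: [-3.0, 0.2, 8.0]
finger_gap: 0.0513
grip_force: 32.6
```

Touching. I'll release it and fetch the ring jar from the mat, which was left at about (0.662, 0.1365).

>>> arm_command(plan=[[[0,0,0],0],[[0,0,0],0],[[0,0,0],0],[[0,0,0],0],[[0,0,0],0],[[0,0,0],0]], jaw=1)

```text
t: 34.4
tcp_pos: [0.4627, -0.0046, 0.0426]
eef_rot: [-0.437, -3.111, 0.0]
contact_force: [0.3, 0.3, 0.0]
finger_gap: 0.0856
grip_force: 0.0
```

>>> arm_command(plan=[[[0,0,-0.3],0],[[0,0,-0.7],0],[[0,0,-1],0],[[0,0,-1],0],[[0,0,-1],0],[[0,0,-1],0],[[0,0,-1],0],[[0,0,-0.7],0],[[0,0,-0.2],0],[[0,0,0],0]])

```text
t: 35.4
tcp_pos: [0.4631, -0.0046, 0.2505]
eef_rot: [0.437, 3.109, 0.001]
contact_force: [0.4, -0.2, -0.5]
finger_gap: 0.0855
grip_force: 0.0
```

```bash
python3 go.py .6635 .136 .25 -9
```

```text
yaw -16.0 turn -0.88
t 35.4 pos [ 0.4631 -0.0046  0.2505] tilt 0.11 units [-5.13  6.35  0.03]
```

>>> arm_command(plan=[[[-0.4,0.5,0],0],[[-0.65,0.8,0],0],[[-0.75,0.93,0],0],[[-0.75,0.93,0],0],[[-0.75,0.93,0],0],[[-0.7,0.86,0],0],[[-0.6,0.75,0],0],[[-0.35,0.43,0],0],[[-0.18,0.22,0],0],[[0,0,0],-0.5],[[0,0,0],-0.38],[[0,0,0],0]])

```text
t: 36.6
tcp_pos: [0.6627, 0.1353, 0.2486]
eef_rot: [-0.245, -3.13, 0.001]
contact_force: [-0.4, 0.2, 0.5]
finger_gap: 0.0855
grip_force: 0.0
```

```bash
python3 wpic.py w5; python3 go.py .6635 .136 .0375 -9
```

```text
yaw -9.07 turn -0.01
t 36.65 pos [0.6627 0.1355 0.2489] tilt 0.09 units [-0.03  0.03  7.05]
```

View pics/w5.png

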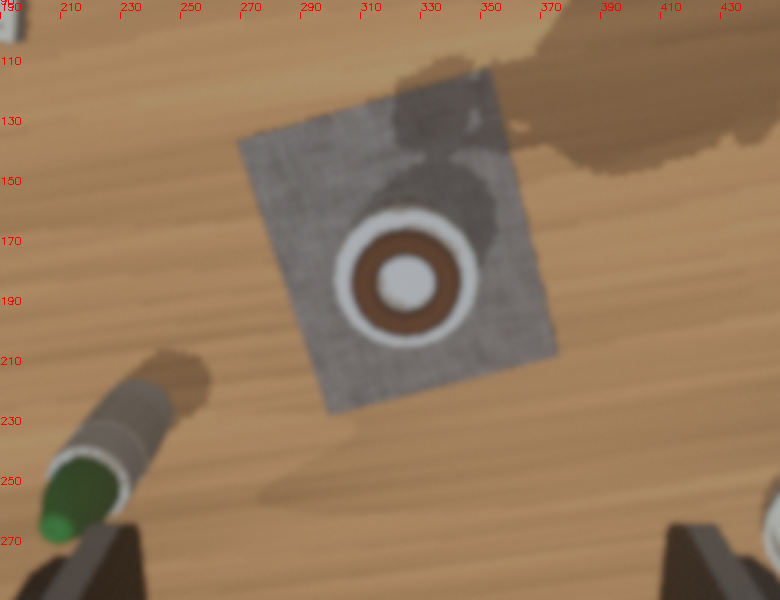

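The ring jar stands upright on the mat at (325.5,184), centred in the jaws. The glue bottle is untouched.

>>> arm_command(plan=[[[-0.02,0.02,0.6],0],[[0,0,0.9],0],[[0,0,1],0],[[0,0,1],0],[[0,0,1],0],[[0,0,0.9],0],[[0,0,0.6],0],[[0,0,0.5],0],[[0,0,0.45],0],[[0,0,0],0],[[0,0,0],0]])

```text
t: 37.75
tcp_pos: [0.6642, 0.1366, 0.0416]
eef_rot: [0.246, 3.132, 0.0]
contact_force: [0.2, 0.4, 0.4]
finger_gap: 0.0852
grip_force: 0.0
```

>>> arm_command(plan=[[[0,0,0],0],[[0,0,0],0],[[0,0,0],0],[[0,0,0],0],[[0,0,0],0],[[0,0,0],0],[[0,0,0],0]], jaw=-1)

```text
t: 38.45
tcp_pos: [0.6646, 0.1367, 0.0424]
eef_rot: [0.245, 3.13, 0.001]
contact_force: [-0.2, -0.7, 5.0]
finger_gap: 0.0511
grip_force: 31.8
```

>>> arm_command(plan=[[[0,0,-0.3],0],[[0,0,-0.6],0],[[0,0,-0.9],0],[[0,0,-0.9],0],[[0,0,-0.9],0],[[0,0,-0.9],0],[[0,0,-0.9],0],[[0,0,-0.8],0],[[0,0,-0.3],0],[[0,0,0],0]])

```text
t: 39.45
tcp_pos: [0.6644, 0.1366, 0.2377]
eef_rot: [0.245, 3.13, 0.001]
contact_force: [-0.5, 0.2, -1.4]
finger_gap: 0.0515
grip_force: 31.5
```

```bash
python3 go.py .4555 -.2355 .044 -9
```

```text
yaw -8.95 turn 0.01
t 39.45 pos [0.6644 0.1366 0.2377] tilt 0.14 units [  4.96 -13.34   6.43]
```

>>> arm_command(plan=[[[0.17,-0.45,0],0],[[0.3,-0.8,0],0],[[0.36,-0.96,0],0],[[0.36,-0.96,0],0],[[0.36,-0.96,0],0],[[0.36,-0.96,0],0],[[0.36,-0.96,0],0],[[0.36,-0.96,0],0],[[0.36,-0.96,0],0],[[0.36,-0.96,0],0],[[0.36,-0.96,0],0],[[0.36,-0.96,0],0]])

```text
t: 40.65
tcp_pos: [0.491, -0.1665, 0.2344]
eef_rot: [-0.245, -3.129, -0.0]
contact_force: [0.4, -0.5, -0.6]
finger_gap: 0.0511
grip_force: 31.5
```

>>> arm_command(plan=[[[0.36,-0.96,0],0],[[0.27,-0.75,0],0],[[0.17,-0.5,0],0],[[0.09,-0.24,0],0],[[0,0,0],0],[[0,0,0],0]])

```text
t: 41.25
tcp_pos: [0.4551, -0.2333, 0.2355]
eef_rot: [-0.243, -3.131, -0.001]
contact_force: [1.2, 0.5, -1.2]
finger_gap: 0.0511
grip_force: 31.5
```

```bash
python3 go.py .4555 -.2355 .045 -9
```

```text
yaw -8.89 turn 0.01
t 41.25 pos [ 0.4551 -0.2333  0.2355] tilt 0.06 units [-0.03 -0.07  6.35]
```

>>> arm_command(plan=[[[0,-0.07,0.5],0],[[0,0,0.9],0],[[0,0,1],0],[[0,0,1],0],[[0,0,1],0],[[0,0,0.7],0],[[0,0,0.5],0],[[0,0,0.3],0],[[0,0,0.2],0],[[0,0,0.15],0],[[0,0,0.05],0],[[0,0,0],0]])

```text
t: 42.45
tcp_pos: [0.4547, -0.2365, 0.0475]
eef_rot: [0.245, 3.132, -0.0]
contact_force: [-0.5, 0.4, -1.3]
finger_gap: 0.0514
grip_force: 31.5
```

>>> arm_command(plan=[[[0,0,0.03],0],[[0,0,0],0],[[0,0,0],0]])

```text
t: 42.75
tcp_pos: [0.4546, -0.2365, 0.0466]
eef_rot: [0.245, 3.132, -0.0]
contact_force: [0.6, -0.1, -0.5]
finger_gap: 0.0511
grip_force: 31.5
```

>>> arm_command(plan=[[[0,0,0.03],0],[[0,0,0.03],0],[[0,0,0.03],0],[[0,0,0.02],0],[[0,0,0],0],[[0,0,0],0]])

```text
t: 43.35
tcp_pos: [0.4545, -0.2364, 0.0433]
eef_rot: [-0.245, -3.132, -0.0]
contact_force: [-1.6, 1.3, 5.2]
finger_gap: 0.0512
grip_force: 32.0
```

Touching. I'll release it, back off upward and check.

>>> arm_command(plan=[[[0,0,0],0],[[0,0,0],0],[[0,0,0],0],[[0,0,0],0],[[0,0,0],0],[[0,0,0],0]], jaw=1)

```text
t: 43.95
tcp_pos: [0.4545, -0.2364, 0.043]
eef_rot: [-0.245, -3.132, 0.0]
contact_force: [0.4, 1.0, -0.5]
finger_gap: 0.0854
grip_force: 0.0
```

>>> arm_command(plan=[[[0,0,-0.3],0],[[0,0,-0.7],0],[[0,0,-1],0],[[0,0,-1],0],[[0,0,-1],0],[[0,0,-1],0],[[0,0,-1],0],[[0,0,-0.7],0],[[0,0,-0.3],0],[[0,-1,0],0],[[0,-1,0],0],[[0,-1,0],0]])

```text
t: 45.15
tcp_pos: [0.4401, -0.3259, 0.2527]
eef_rot: [-0.244, -3.132, -0.0]
contact_force: [0.5, -0.2, 0.6]
finger_gap: 0.0854
grip_force: 0.0
```

```bash
python3 - <<'E'
from rig import bot
import cv2,numpy as np
from crop import comp
a=bot.read_camera("scene")[:,:,::-1]
comp(a,[(187,155),(300,137),(402,188),(232,92)],'pics/s9.png')
b=bot.read_camera("top")[100:300,180:480,::-1]
cv2.imwrite("pics/t9.png",cv2.resize(b,None,fx=2.6,fy=2.6,interpolation=cv2.INTER_CUBIC))
E
```

```text
(no output)
```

View pics/s9.png

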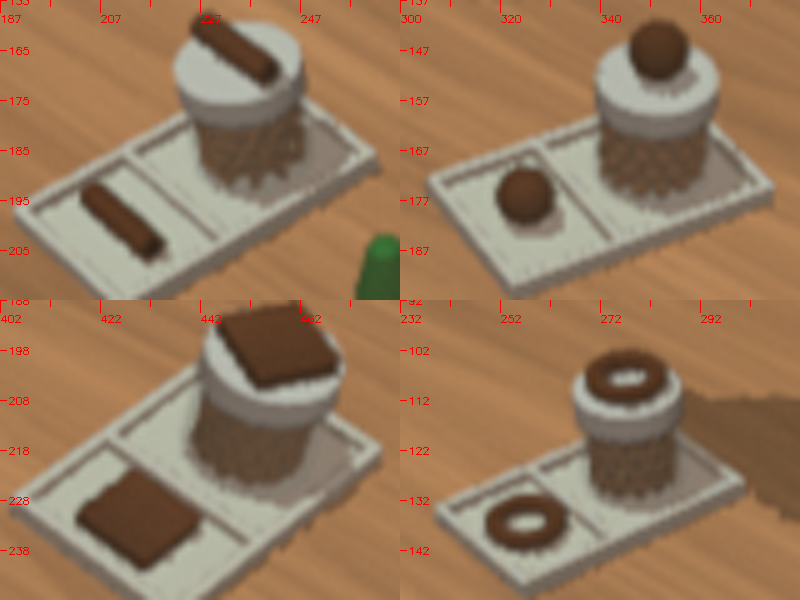

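View pics/t9.png

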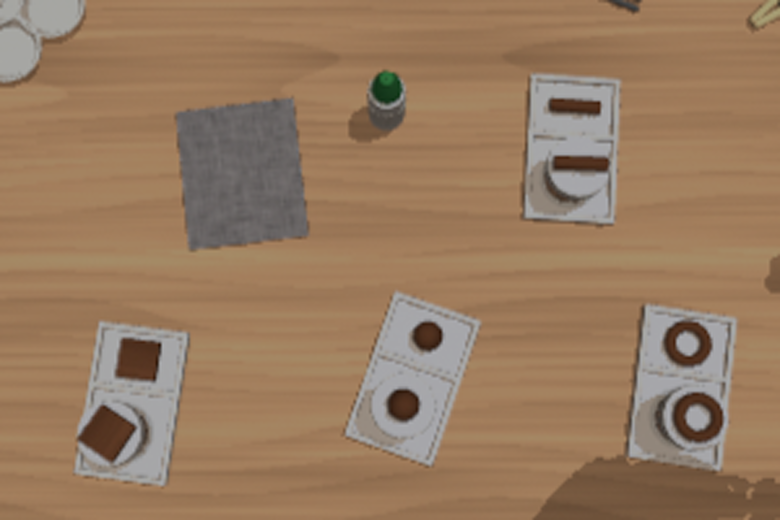

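Both views show every lid bead matching its dish's sample, with all jars upright in their wells. The mat is empty and the glue bottle is standing where it was.

```bash
python3 -c "
from rig import bot
print(bot.job_done())"
```

```text
the job is handed in; nothing more can be done
None
```

All four jars stand upright in their matching dishes, the glue bottle was not touched, and the job was handed in at about 45 s of the 134 s allowed; no verdict came back.

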